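# Pull the filter plate of a seawater strainer box for inspection

### The job

The bench strainer box is drained and its filter plate is due for inspection: lift the loose splash cover off the box and set it down, without dropping it, flat and knob up on the drying mat, then swing the hinged hold-down flap up and right over until it stays open by itself. Draw the filter plate straight up out of its guides by its handle and finish holding it up over the box, still and upright, its bottom edge about a hand's width (80 to 100 mm) clear above the box rim so that any drips fall back in; the program ends with the plate in the gripper. Leave everything else on the bench where it is.

Things in the scene. Friction and masses are not known exactly. Their poses are not given: they have to be found in the camera images.
- strainer_box: Light grey PVC box bolted to the bench, 130 (its x) by 210 (y) by 100 mm high, open top, 5 mm walls, hose barb on each short end. Origin: centre of its underside, on the bench; x from its front (robot side) to its rear, z up. Rim at z = 100, floor at z = 6 mm. Filter bay at y = -20 mm; low weir inside at y = +56, top z = 51 mm. Guide channels (2 mm play) hold the plate up to z = 76 mm.
- bay (a point): Point at rim height over the middle of the filter bay, where the plate is seated: x = 0, y = -20, z = 100 mm of the box.
- cover: Loose dark grey splash cover, 142 (x) by 222 mm (y), 260 g, resting on the rim, its 12 mm skirt outside the walls (3 mm play), axes as the box's. Origin: centre of the skirt's lower edge plane, 88 mm above the bench on the box, 4 mm on the mat; z up. Top face at z = 18 mm; round black knob in the middle, head 32 mm across from z = 31 to 48 mm. The front skirt is cut out round the flap's lip.
- drying_mat: Flat grey ribbed rubber mat, 200 (its x) by 240 mm (its y), 4 mm thick, lying empty on the bench; it does not slip. Origin: centre of its underside.
- flap (a joint): Angle of the hold-down flap (rad): 0 shut, level, 2 mm below the rim, under the cover; opens upward about its rear hinge to a stop at 1.95, leaning back past upright. Dark grey plate 120 by 110 by 6 mm, 110 g, hiding the filter plate. Free hinge: let go below about 1.5 it falls shut; beyond about 1.7 it falls back on the stop and stays open.
- flap_hinge (a point): Point on the flap's hinge axis, mid-width: x = 62, y = -20, z = 98 mm of the box. The axis runs along the box's y.
- flap_lip (a point): Grip point in the flap's lip, a flat tongue 24 mm wide (box y), 6 mm thick, reaching 40 mm out beyond the front wall. The point moves with the flap, 152 mm from the hinge axis (3 mm below it when shut: 95 mm above the bench), 25 mm before the front wall, 15 mm from the tip, 32 mm from the broad flap. Pinched across its width from above it swings over about the hinge, turning between the fingers.
- filter_plate: Steel-framed mesh plate, 106 (its x) by 6 (y) by 62 mm high, about 220 g, standing hidden under the flap. Bar handle on top: 40 mm (x) by 12 mm thick (y), z = 61 to 84 mm; grip it across the 12 mm. Origin: centre of its bottom edge, z up. Seated: axes as the box's, origin at x = 0, y = -20, z = 6 mm of the box, handle top 10 mm below the rim.
- reagent_bottle: Bystander: small brown bottle, 46 mm across, 85 mm high. Origin under its centre.
- tape_roll: Bystander: roll of tape lying flat, 56 mm across, 24 mm high. Origin under its centre.
- wash_bottle: Bystander: white wash bottle with a bent spout, 62 mm across, 180 mm high. Origin under its centre.
- beaker: Bystander: clear plastic beaker, 72 mm across, 90 mm high. Origin under its centre.
- sample_jar: Bystander: white sample jar, 54 mm across, 70 mm high. Origin under its centre.
- dish: Bystander: small white dish, 96 mm across, 32 mm high. Origin under its centre.
- forceps: Bystander: steel forceps lying flat, 112 mm long, 6 mm high. Origin under the middle.

How it is judged (in metres and radians):
On the way, in this order (a step that is already met when the one before it is completed fails the run):
1. the cover lies flat, knob up and released on the drying mat (horizontal distance between cover and drying_mat below 0.08 m and height (world z) of cover below 0.012 m and angle between cover's own z axis and vertical below 0.1 rad and linear speed of cover below 0.03 m/s and contact force between cover and the fingers below 0.1 N), for 0.2 s.
2. the flap stands open past upright, with the plate still seated (value of joint flap above 1.6 rad and z of filter_plate in the frame of strainer_box below 0.02 m), for 0.2 s.
3. the filter plate is drawn up clear of the box (z of filter_plate in the frame of strainer_box above 0.11 m and horizontal distance between filter_plate and bay below 0.07 m and contact force between the fingers and filter_plate above 1 N), for 0.1 s.
At the end, for the whole second after the job is handed in: Plate gripped (>1 N) and still, upright within 0.2 rad, bottom edge >50 mm above the rim (<300 mm above the bench), within 70 mm of its bay, touching neither box nor cover; flap beyond 1.6 rad; cover flat, knob up, released, centred within 80 mm on the mat (all of step 1 and z of filter_plate in the frame of strainer_box above 0.15 m and horizontal distance between filter_plate and bay below 0.07 m and angle between filter_plate's own z axis and vertical below 0.2 rad and contact force between the fingers and filter_plate above 1 N and linear speed of filter_plate below 0.04 m/s and contact force between filter_plate and strainer_box below 0.3 N and contact force between filter_plate and cover below 0.3 N and height (world z) of filter_plate below 0.3 m and value of joint flap above 1.6 rad); the arm keeps its last pose, push and grip.
It fails at once if a bystander is moved more than 30 mm (distance of any of reagent_bottle, tape_roll, wash_bottle, beaker, sample_jar, dish, forceps from where it was at the start of the episode above 0.03 m).
It fails at once if the cover is dropped: it falls faster than 0.7 m/s out of the fingers (linear speed of cover above 0.7 m/s and contact force between the fingers and cover below 0.05 N).
It also fails if it takes over 72 s, if anything falls off the work surface, if the arm or the gripper's body presses on something with over 40 N, if the wrist force passes 120 N, or if a joint passes its speed limit or range.

### The arm

A 6-joint arm with a two-finger parallel gripper is mounted at the origin on the work surface. World frame = base frame: x ahead of the robot, y to its left, z up, the work surface at z = 0. Lengths are in m, angles in degrees, forces in N, time in s.
With the tool pointing down it reaches from about 0.35 to 0.875 m from the base axis. Payload 4.2 kg.
Tool frame: the origin (TCP) lies on the centre line of the jaws, within the pads' length; the fingertips stand 8 mm ahead of it and the grasp point (between the pads) lies 11 mm behind it; z points along the fingers, y is the direction in which the jaws open and shut (so a half turn about z gives the same grasp; the last joint's range is limited). The gripper opens to 87 mm and grips with 3 to 60 N. Pads are 19 mm wide; open, the fingers measure 117 mm over their backs; the gripper's body (75 mm by 190 mm) begins 51 mm behind the grasp point.
Start: joints at [86.723, 22.042, 0.453, 0, -68.411, -14.817], TCP at [0.194, 0.594, 0.231] pointing down, gripper open.
Joint ranges: [-179.83, 179.83], [-69.29, 118.12], [-61.27, 80.66], [-181.25, 117.63], [-171.15, -9.14], [-177.46, 177.46]. Speed limits (degrees/s): [159.86, 159.86, 180, 180, 180, 180].

### API

Orientations are given as a 3x3 rotation matrix whose columns are the frame's x, y, z axes.
In Python, from station import sense, capture, finish_job, recognise gives the robot as it stands.
- The arm moves only by the tool apply_moves, never from a script. Its argument "plan" is a list that holds one entry, the list of rows, each a list of 7 numbers: the opening in per cent of the stroke, from 0 (shut) to 100 (fully open), then the shift along the world's x, y, z in units of 25 mm (1.0 is 25 mm), then the turn, a rotation vector about the world's x, y, z in rad. A call has 1 to 12 rows; each row shifts and turns the pose as measured when the row begins; what a row does not reach is not made up. A row lasts 1/12 s, in which the tool goes at most 41.7 mm and 7.16 degrees, less where a joint would pass 70% of its speed; a pose out of reach is approached as far as the arm can. A call is refused whole if a number of a shift passes 1 or a number of a turn 0.125, either way. A call with a gripper value outside its range is refused whole. The fingers move at their own pace and stop on an object; the grip force is fixed at half the most. Time passes only in rows, so rows that do not move let the fingers close. It gives the time, the measured TCP pose, the force and the opening at its end, in the units of the state.
- sense(): the state, without advancing time (a new reading comes with each control period).
- capture(name): name is "scene" or "top"; returns a dict with "pixels" (420x560x3 uint8, red, green, blue), "depth" (420x560 float32, m along the optical axis (not along the pixel's ray), 0 where there is no reading), "mtx" (3x3 intrinsics, pixels), "R" (3x3) and "t" (3): a world point X has camera coordinates R X + t. Camera axes: x right, y down, z forward; pixel columns grow to the right and rows downward; lengths in m; the calibration is good to about 2 mm. A picture is of the moment at which its call begins.
- finish_job(): hands the job in, once; it reports no verdict.
Trained networks look in a picture, given as the dict that the camera call returned (one of the last four; its "shot" number tells which), for a name from the list of things; names that differ only in an ending like _2 or _b are one class to them, and where a whole thing is asked for, a point or a joint stands for the part that bears it (a point fixed in the world has none). Each returns a list of dicts, best first, with "score" (0 to 1); they miss things now and then, are a little off and sometimes report something else, mostly with a low value. They report only what shows in the picture. A call takes as long as a camera call.
- recognise(label, picture): "at" ([x, y, z] in m, in the coordinates of the camera as it stood for that picture, good to about 4 mm: the middle of the surface that is visible of it).
The state is a dict: "time_s": time; "joints": joint angles; "joint_velocities": joint speeds; "effort": joint torques, N m; "tcp_pos": TCP position; "ee_rot": TCP orientation; "wrist_force": force on the tool from outside, world axes, zero at the start; "moment": the same for the moment, N m; "gripper_width": opening from 0.0 (shut) to 1.0 (fully open).
Only numpy, scipy, OpenCV 4.12 (cv2) and the standard library are available. Lean on these libraries where they do the work, as an engineer would, in place of code of your own. Each camera call takes 0.05 s, during which the arm holds its last target.

## Working session

There is one attempt and no reset: what is moved stays moved. The work goes in short steps, Python scripts to look and compute and a tool call to move; the robot and the scene stay as the last step left them, time stands still between calls to the robot, and variables do not carry over. Pictures are saved under pics/ and viewed, and the job is handed in when it is done.

Besides the shell and the picture viewer there is one more tool, called after "Emit:" as name(argument=value, ...), one argument or row to a line, values as JSON. apply_moves: Moves the arm, as the interface text tells. Its arguments: {"type":"object","properties":{"plan":{"type":"array","items":{"type":"array","items":{"type":"array","items":{"type":"number"}}}}},"required":["plan"]}

```bash
mkdir -p pics
cat > h.py <<'E'
import numpy as np, cv2
from station import sense, capture, finish_job, recognise
np.set_printoptions(precision=4,suppress=True)
def world(p,c): return np.array(p if False else c["R"]).T@(np.array(p)-np.array(c["t"]))
def cloud(c):
    d=c["depth"];K=np.array(c["mtx"]);v,u=np.mgrid[:d.shape[0],:d.shape[1]]
    P=np.stack([(u-K[0,2])/K[0,0]*d,(v-K[1,2])/K[1,1]*d,d],-1)
    W=(P-np.array(c["t"]))@np.array(c["R"]); W[d==0]=np.nan
    return W
def save(c,n): cv2.imwrite("pics/"+n,c["pixels"][:,:,::-1])
E
python3 - <<'E'
from h import *
s=sense();print(s["time_s"],s["tcp_pos"],s["ee_rot"],s["gripper_width"])
for n in("scene","top"):
    c=capture(n);save(c,n+"0.png");np.savez("pics/"+n+"0.npz",W=cloud(c))
    print(n,np.array(c["R"]),c["t"])
    for l in["strainer_box","cover","drying_mat","flap_lip","reagent_bottle","tape_roll","wash_bottle","beaker","sample_jar","dish","forceps"]:
        for r in recognise(l,c)[:2]: print(l,round(r["score"],2),world(r["at"],c))
print(sense()["time_s"])
E
```

```text
0.0 [0.1939 0.5936 0.2294] [[ 0.9505 -0.3107 -0.0006]
 [-0.3107 -0.9505 -0.0021]
 [ 0.0001  0.0022 -1.    ]] 1.0031103696919663
scene [[ 0.2492  0.9683 -0.015 ]
 [ 0.8278 -0.221  -0.5157]
 [-0.5027  0.1161 -0.8566]] [-0.0525 -0.4641  1.5096]
strainer_box 0.8 [0.5754 0.1315 0.0343]
drying_mat 0.76 [ 0.5129 -0.2086  0.0041]
reagent_bottle 0.64 [0.6667 0.0062 0.0536]
tape_roll 0.5 [0.487  0.0056 0.0213]
wash_bottle 0.73 [ 0.7999 -0.0042  0.1097]
beaker 0.66 [ 0.7451 -0.1501  0.0449]
beaker 0.42 [ 0.8013 -0.0036  0.108 ]
sample_jar 0.9 [0.7674 0.1815 0.0654]
dish 0.66 [ 0.3684 -0.4978  0.0141]
forceps 0.61 [ 0.3892 -0.0052  0.007 ]
top [[-0.0243 -0.9997 -0.0037]
 [-0.9812  0.0245 -0.1915]
 [ 0.1915 -0.0011 -0.9815]] [-0.1139  0.6016  0.8782]
strainer_box 0.82 [0.5045 0.0698 0.0289]
cover 0.91 [0.513  0.1671 0.1066]
drying_mat 0.7 [ 0.4987 -0.2065  0.0053]
reagent_bottle 0.83 [0.6434 0.0076 0.058 ]
tape_roll 0.65 [0.4854 0.0049 0.0248]
tape_roll 0.16 [0.5017 0.0693 0.03  ]
wash_bottle 0.93 [ 0.7674 -0.003   0.1146]
beaker 0.81 [ 0.7758 -0.1536  0.0465]
beaker 0.32 [0.4263 0.1479 0.0989]
sample_jar 0.56 [0.7443 0.1826 0.066 ]
dish 0.85 [ 0.3788 -0.4982  0.0174]
forceps 0.51 [ 0.3824 -0.0058  0.0039]
1.2
```

View pics/scene0.png

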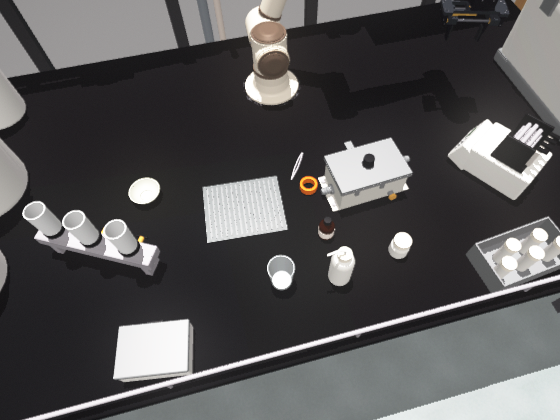

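View pics/top0.png

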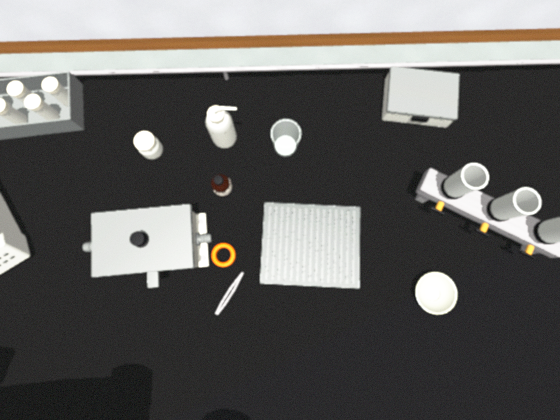

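Run:
```python
from h import *
for n in("scene","top"):
    W=np.load(f"pics/{n}0.npz")["W"];z=W[...,2]
    reg=(W[...,0]>.38)&(W[...,0]<.66)&(W[...,1]>.03)&(W[...,1]<.32)
    P=W[reg&(z>.130)&(z<.145)];print("knob",len(P),P.mean(0),P.min(0),P.max(0))
    m=reg&(z>.099)&(z<.112);P=W[m];print("cover",len(P),np.median(P[:,2]),P[:,2].min())
    r=cv2.minAreaRect(P[:,:2].astype(np.float32)*1000);print(r)
    m=reg&(z>.085)&(z<.099)&(W[...,0]<.45);P=W[m];print("lip?",len(P),P.mean(0) if len(P) else 0,P.min(0),P.max(0))
    reg=(W[...,0]>.3)&(W[...,0]<.7)&(W[...,1]>-.42)&(W[...,1]<-.04)&(z>.0025)&(z<.007)
    P=W[reg];print("mat",len(P),np.median(P[:,:2],0),cv2.minAreaRect(P[:,:2].astype(np.float32)*1000))
```

```text
knob 84 [0.5165 0.1742 0.1351] [0.4988 0.1595 0.1307] [0.5312 0.1911 0.1405]
cover 2863 0.1052913300528271 0.09901131618250636
((500.3750305175781, 174.3010711669922), (174.11851501464844, 224.3166046142578), 4.280319690704346)
lip? 48 [0.4252 0.1492 0.0967] [0.4097 0.1381 0.0921] [0.4382 0.1603 0.0989]
mat 3135 [ 0.5127 -0.2112] ((499.8957214355469, -230.04100036621094), (397.7267761230469, 379.2464294433594), 0.10635068267583847)
knob 178 [0.5119 0.174  0.1354] [0.4981 0.159  0.1307] [0.5263 0.1898 0.1395]
cover 6228 0.10561706984033019 0.09902529065134594
((495.5928039550781, 173.41665649414062), (175.8330078125, 222.61366271972656), 3.8911144733428955)
lip? 167 [0.4275 0.1511 0.0966] [0.409  0.0681 0.0886] [0.4484 0.258  0.099 ]
mat 6894 [ 0.498 -0.214] ((499.9691467285156, -229.9157257080078), (378.5163269042969, 399.8533020019531), 89.97683715820312)
```

Run:
```python
from h import *
for n in("scene","top"):
    W=np.load(f"pics/{n}0.npz")["W"];z=W[...,2]
    reg=(W[...,0]>.38)&(W[...,0]<.66)&(W[...,1]>.03)&(W[...,1]<.32)
    m=(reg&(z>.1025)&(z<.110)).astype(np.uint8)
    m=cv2.morphologyEx(m,cv2.MORPH_OPEN,np.ones((9,9)));P=W[m>0]
    r=cv2.minAreaRect(P[:,:2].astype(np.float32)*1000);print(n,r)
    m=reg&(z>.085)&(z<.099)&(W[...,0]<.435)&(abs(W[...,1]-.15)<.03);P=W[m];print("lip",len(P),P.mean(0),P.min(0),P.max(0))
    I=cv2.imread(f"pics/{n}0.png",0)
    m=((I>90)&(z<.012)&(abs(W[...,0]-.5)<.16)&(abs(W[...,1]+.21)<.17)).astype(np.uint8)
    m=cv2.morphologyEx(m,cv2.MORPH_CLOSE,np.ones((5,5)));m=cv2.morphologyEx(m,cv2.MORPH_OPEN,np.ones((9,9)))
    P=W[m>0];print("mat",len(P),cv2.minAreaRect(P[:,:2].astype(np.float32)*1000))
```

```text
scene ((0.0, 0.0), (0.0, 0.0), 0.0)
lip 42 [0.4236 0.1493 0.0967] [0.4097 0.1381 0.0937] [0.4349 0.1603 0.0989]
mat 4408 ((499.9153137207031, -205.91905212402344), (239.81552124023438, 207.43157958984375), 85.09249877929688)
top ((512.5580444335938, 175.0788116455078), (140.7029571533203, 221.35980224609375), 3.4236090183258057)
lip 112 [0.4214 0.149  0.097 ] [0.409  0.1374 0.0927] [0.4349 0.1613 0.0989]
mat 8212 ((397.1678161621094, -321.8880615234375), (0.0, 7.105520248413086), 0.0)
```

Emit:
apply_moves(
  plan=[
    [[100, 0.72, -0.95, 0, 0, 0, 0.1], [100, 0.72, -0.95, 0, 0, 0, 0.1], [100, 0.72, -0.95, 0, 0, 0, 0.1], [100, 0.72, -0.95, 0, 0, 0, 0.075], [100, 0.72, -0.95, 0, 0, 0, 0], [100, 0.72, -0.95, 0, 0, 0, 0], [100, 0.72, -0.95, 0, 0, 0, 0], [100, 0.72, -0.95, 0, 0, 0, 0], [100, 0.72, -0.95, 0, 0, 0, 0], [100, 0.72, -0.95, 0, 0, 0, 0], [100, 0.72, -0.95, 0, 0, 0, 0], [100, 0.72, -0.95, 0, 0, 0, 0]],
  ],
)

```text
time_s: 2.2
tcp_pos: [0.414, 0.3004, 0.2308]
ee_rot: [[0.996, 0.09, 0.002], [0.09, -0.996, 0.004], [0.003, -0.004, -1.0]]
wrist_force: [0.2, -0.1, 0.5]
gripper_width: 1.001
```

```bash
cat > st.py <<'E'
from h import *
import sys
s=sense();R=np.array(s["ee_rot"]);p=np.array(s["tcp_pos"])
print(s["time_s"],p,s["gripper_width"],s["wrist_force"],np.array(s["joints"]))
th=np.degrees(np.arctan2(R[0,1],-R[1,1]));print("jaw yaw",th,"z",R[:,2])
if len(sys.argv)>3: print("shift units",(np.array([float(a) for a in sys.argv[1:4]])-p)/.025)
E
python3 st.py .513 .1745 .12
```

```text
2.2 [0.414  0.3004 0.2308] 1.0007106314133223 [ 0.2028 -0.0716  0.4754] [ 54.151   10.8382 -15.3429  -0.0303 -63.5678  41.0307]
jaw yaw 5.168579537181952 z [ 0.0022  0.0038 -1.    ]
shift units [ 3.958  -5.0378 -4.4314]
```

Emit:
apply_moves(
  plan=[
    [[100, 0.7, -0.9, 0, 0, 0, -0.02], [100, 0.7, -0.9, 0, 0, 0, 0], [100, 0.7, -0.9, 0, 0, 0, 0], [100, 0.7, -0.9, 0, 0, 0, 0], [100, 0.7, -0.9, -0.2, 0, 0, 0], [100, 0.4, -0.5, -0.6, 0, 0, 0], [100, 0, 0, -0.7, 0, 0, 0], [100, 0, 0, -0.7, 0, 0, 0]],
  ],
)

```text
time_s: 2.87
tcp_pos: [0.5216, 0.1647, 0.1807]
ee_rot: [[0.998, 0.063, 0.016], [0.063, -0.998, 0.011], [0.017, -0.01, -1.0]]
wrist_force: [0.3, 0.4, 0.4]
gripper_width: 1.001
```

```bash
python3 st.py .513 .1745 .12
```

```text
2.8667 [0.5216 0.1647 0.1807] 1.000857269505897 [0.2882 0.3972 0.4147] [ 34.5253  16.4017 -15.5934   0.0332 -56.8972  59.0641]
jaw yaw 3.6119372212457295 z [ 0.0162  0.0106 -0.9998]
shift units [-0.3434  0.3929 -2.4278]
```

Emit:
apply_moves(
  plan=[
    [[100, -0.35, 0.4, -0.6, -0.01, 0.015, 0], [100, 0, 0, -0.6, 0, 0, 0], [100, 0, 0, -0.5, 0, 0, 0], [100, 0, 0, 0, 0, 0, 0]],
  ],
)

```text
time_s: 3.2
tcp_pos: [0.5101, 0.1741, 0.1327]
ee_rot: [[0.998, 0.06, -0.006], [0.06, -0.998, -0.004], [-0.006, 0.003, -1.0]]
wrist_force: [-0.8, -0.3, -0.5]
gripper_width: 0.999
```

```bash
python3 st.py .513 .1745 .12
```

```text
3.2 [0.5101 0.1741 0.1327] 0.9988574523206257 [-0.8224 -0.3384 -0.5262] [ 36.0668  19.3169 -19.1625  -0.0532 -51.9271  57.3833]
jaw yaw 3.417743455872776 z [-0.0062 -0.0036 -1.    ]
shift units [ 0.1151  0.0154 -0.5068]
```

Emit:
apply_moves(
  plan=[
    [[100, 0.1, 0.02, -0.5, 0.003, -0.005, 0], [100, 0, 0, 0, 0, 0, 0], [0, 0, 0, 0, 0, 0, 0], [0, 0, 0, 0, 0, 0, 0], [0, 0, 0, 0, 0, 0, 0], [0, 0, 0, 0, 0, 0, 0], [0, 0, 0, 0, 0, 0, 0], [0, 0, 0, 0, 0, 0, 0], [0, 0, 0, 0, 0, 0, 0], [0, 0, 0, 0, 0, 0, 0]],
  ],
)

```text
time_s: 4.03
tcp_pos: [0.5141, 0.1785, 0.1256]
ee_rot: [[0.998, 0.064, 0.006], [0.064, -0.998, 0.002], [0.006, -0.002, -1.0]]
wrist_force: [-0.5, 0.4, -0.7]
gripper_width: 0.478
```

```bash
python3 st.py .513 .1745 .12
```

```text
4.0333 [0.5141 0.1785 0.1256] 0.47791940610243455 [-0.4919  0.4189 -0.6537] [ 36.2766  19.9105 -19.5244   0.1071 -50.2338  57.333 ]
jaw yaw 3.678088531105777 z [ 0.0055  0.0023 -1.    ]
shift units [-0.0428 -0.1618 -0.2232]
```

Emit:
apply_moves(
  plan=[
    [[0, 0, -0.15, -0.25, 0, 0, 0], [0, 0, 0, 0, 0, 0, 0], [0, 0, 0, 0, 0, 0, 0], [0, 0, 0, 0, 0, 0, 0], [0, 0, 0, 0, 0, 0, 0], [0, 0, 0, 0, 0, 0, 0]],
  ],
)

```text
time_s: 4.53
tcp_pos: [0.5141, 0.1745, 0.1187]
ee_rot: [[0.998, 0.063, 0.006], [0.063, -0.998, 0.003], [0.006, -0.003, -1.0]]
wrist_force: [-0.7, 0.5, -0.4]
gripper_width: 0.356
```

```bash
python3 st.py .513 .1745 .12
```

```text
4.5333 [0.5141 0.1745 0.1187] 0.3555625152068067 [-0.7191  0.5238 -0.433 ] [ 35.8929  20.2622 -20.1557   0.0622 -49.2197  57.6925]
jaw yaw 3.626299970376677 z [ 0.0056  0.003  -1.    ]
shift units [-0.0436  0.0007  0.0503]
```

Emit:
apply_moves(
  plan=[
    [[0, 0, 0, 0, 0, 0, 0], [0, 0, 0, 0.3, 0, 0, 0], [0, 0, 0, 0.5, 0, 0, 0], [0, 0, 0, 0.5, 0, 0, 0], [0, 0, 0, 0.5, 0, 0, 0], [0, 0, 0, 0.5, 0, 0, 0], [0, 0, 0, 0.5, 0, 0, 0], [0, 0, 0, 0.3, 0, 0, 0], [0, 0, 0, 0, 0, 0, 0]],
  ],
)

```text
time_s: 5.28
tcp_pos: [0.51, 0.1717, 0.1974]
ee_rot: [[0.998, 0.062, -0.005], [0.062, -0.998, -0.003], [-0.006, 0.003, -1.0]]
wrist_force: [0.3, 1.2, -2.4]
gripper_width: 0.354
```

```bash
python3 - <<'E'
from h import *
c=capture("scene");save(c,"s1.png")
W=np.load("pics/top0.npz")["W"]
I=cv2.imread("pics/top0.png",0);z=W[...,2]
print(W[245,310],I[240:250,305:315].mean())
m=((I>60)&(z<.012)&(abs(W[...,0]-.5)<.16)&(abs(W[...,1]+.21)<.17)).astype(np.uint8)
m=cv2.morphologyEx(m,cv2.MORPH_CLOSE,np.ones((7,7)));m=cv2.morphologyEx(m,cv2.MORPH_OPEN,np.ones((15,15)))
P=W[m>0];P=P[~np.isnan(P[:,0])];print("mat",len(P),cv2.minAreaRect(P[:,:2].astype(np.float32)*1000), np.median(P[:,2]))
for u,v in((263,203),(360,206),(360,288),(261,285)): print(W[v,u])
E
python3 st.py .5 -.21 .2
```

```text
[ 0.4998 -0.2076  0.0047] 226.65
mat 8336 ((503.26312255859375, -209.32931518554688), (247.7242889404297, 207.73170471191406), 85.77787780761719) 0.003806456611979702
[ 0.6094 -0.0936 -0.0033]
[ 0.5949 -0.3377  0.0004]
[ 0.3935 -0.3248 -0.0004]
[ 0.4064 -0.0854  0.0003]
5.3333 [0.5097 0.1716 0.1966] 0.35338281941580896 [-0.3871  0.9501 -1.6414] [ 35.8697  15.3983 -14.4638  -0.0533 -60.5504  57.7067]
jaw yaw 3.550617144272083 z [-0.0063 -0.0036 -1.    ]
shift units [ -0.3866 -15.265    0.1353]
```

View pics/s1.png

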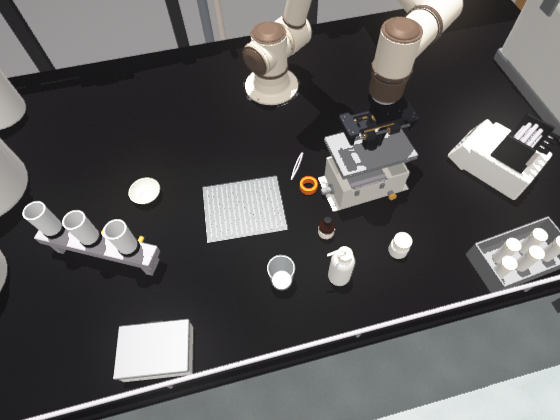

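Emit:
apply_moves(
  plan=[
    [[0, 0, -0.3, 0, 0, 0, 0], [0, 0, -0.5, 0, 0, 0, 0], [0, -0.03, -0.7, 0, 0, 0, 0], [0, -0.03, -0.8, 0, 0, 0, 0], [0, -0.03, -0.8, 0, 0, 0, -0.03], [0, -0.03, -0.8, 0, 0, 0, -0.03], [0, -0.03, -0.8, 0, 0, 0, -0.03], [0, -0.03, -0.8, 0, 0, 0, -0.03], [0, -0.03, -0.8, 0, 0, 0, 0], [0, -0.03, -0.8, 0, 0, 0, 0], [0, -0.03, -0.8, 0, 0, 0, 0], [0, -0.03, -0.8, 0, 0, 0, 0]],
  ],
)

```text
time_s: 6.33
tcp_pos: [0.4914, -0.0639, 0.1857]
ee_rot: [[0.998, -0.063, -0.03], [-0.063, -0.998, -0.009], [-0.03, 0.011, -1.0]]
wrist_force: [0.5, 0.2, -2.3]
gripper_width: 0.36
```

```bash
python3 st.py .502 -.208 .05
```

```text
6.3333 [ 0.4914 -0.0639  0.1857] 0.3598356864996908 [ 0.4524  0.2071 -2.3406] [ 11.5     12.5932 -20.1674   0.1639 -59.0334  74.798 ]
jaw yaw -3.6065967677064035 z [-0.0302 -0.0086 -0.9995]
shift units [ 0.4252 -5.766  -5.4292]
```

Emit:
apply_moves(
  plan=[
    [[0, 0.1, -0.75, 0, 0.005, -0.015, 0], [0, 0.1, -0.7, 0, 0.004, -0.01, 0], [0, 0.1, -0.7, 0, 0, -0.01, 0], [0, 0, -0.7, -0.2, 0, 0, 0], [0, 0, -0.7, -0.4, 0, 0, 0], [0, 0, -0.6, -0.4, 0, 0, 0], [0, 0, -0.4, -0.4, 0, 0, 0], [0, 0, -0.2, -0.4, 0, 0, 0], [0, 0, 0, -0.4, 0, 0, 0], [0, 0, 0, -0.4, 0, 0, 0], [0, 0, 0, -0.3, 0, 0, 0], [0, 0, 0, -0.2, 0, 0, 0]],
  ],
)

```text
time_s: 7.33
tcp_pos: [0.4859, -0.2003, 0.0959]
ee_rot: [[0.997, -0.076, -0.012], [-0.076, -0.997, 0.001], [-0.012, -0.0, -1.0]]
wrist_force: [-0.3, 0.2, -2.0]
gripper_width: 0.349
```

```bash
python3 st.py .502 -.208 .035
```

```text
7.3333 [ 0.4859 -0.2003  0.0959] 0.34883931883418884 [-0.2667  0.1718 -1.9821] [ -4.7105  20.9279 -23.2398  -0.0109 -46.516   90.36  ]
jaw yaw -4.358126966228331 z [-0.0119  0.0011 -0.9999]
shift units [ 0.6423 -0.3063 -2.4351]
```

Emit:
apply_moves(
  plan=[
    [[0, 0.25, -0.1, -0.4, 0, -0.01, 0], [0, 0.25, -0.1, -0.4, 0, 0, 0], [0, 0.15, -0.1, -0.4, 0, 0, 0], [0, 0, 0, -0.4, 0, 0, 0], [0, 0, 0, -0.3, 0, 0, 0], [0, 0, 0, -0.15, 0, 0, 0], [0, 0, 0, 0, 0, 0, 0]],
  ],
)

```text
time_s: 7.92
tcp_pos: [0.5032, -0.2075, 0.0384]
ee_rot: [[0.997, -0.073, -0.005], [-0.073, -0.997, 0.001], [-0.005, -0.001, -1.0]]
wrist_force: [-0.3, 0.0, -3.2]
gripper_width: 0.355
```

```bash
python3 st.py .502 -.208 .035
```

```text
7.9167 [ 0.5032 -0.2075  0.0384] 0.3548658653792106 [-0.2852  0.0246 -3.24  ] [ -5.3629  26.9394 -23.9347  -0.0602 -39.4253  91.2167]
jaw yaw -4.192832072615031 z [-0.0051  0.0012 -1.    ]
shift units [-0.0484 -0.0184 -0.1368]
```

Emit:
apply_moves(
  plan=[
    [[0, 0, 0, -0.12, 0, -0.004, 0], [0, 0, 0, 0, 0, 0, 0], [0, 0, 0, -0.05, 0, 0, 0], [0, 0, 0, 0, 0, 0, 0]],
  ],
)

```text
time_s: 8.25
tcp_pos: [0.5045, -0.2077, 0.0352]
ee_rot: [[0.997, -0.072, 0.002], [-0.072, -0.997, 0.0], [0.002, -0.0, -1.0]]
wrist_force: [0.4, -0.3, -2.4]
gripper_width: 0.355
```

```bash
python3 st.py .502 -.208 .035
```

```text
8.25 [ 0.5045 -0.2077  0.0352] 0.35466797412340684 [ 0.4142 -0.2535 -2.3599] [ -5.3601  27.1611 -24.1996  -0.0451 -38.5359  91.2753]
jaw yaw -4.120048701843734 z [ 0.0018  0.0003 -1.    ]
shift units [-0.0999 -0.0124 -0.0081]
```

Emit:
apply_moves(
  plan=[
    [[0, 0, 0, -0.12, 0, 0, 0], [0, 0, 0, -0.05, 0, 0, 0], [0, 0, 0, -0.05, 0, 0, 0]],
  ],
)

```text
time_s: 8.5
tcp_pos: [0.5055, -0.2079, 0.0347]
ee_rot: [[0.998, -0.07, 0.005], [-0.07, -0.998, -0.001], [0.005, 0.001, -1.0]]
wrist_force: [-1.8, 0.4, 5.3]
gripper_width: 0.353
```

```bash
python3 st.py .502 -.208 .035
```

```text
8.5 [ 0.5055 -0.2079  0.0347] 0.3534775391575485 [-1.8411  0.4028  5.3034] [ -5.3333  27.1998 -24.2678   0.0609 -38.239   91.2919]
jaw yaw -3.993750375415875 z [ 0.005  -0.0011 -1.    ]
shift units [-0.1401 -0.0047  0.011 ]
```

Contact with the mat; release and rise.

Emit:
apply_moves(
  plan=[
    [[100, 0, 0, 0, 0, 0, 0], [100, 0, 0, 0, 0, 0, 0], [100, 0, 0, 0, 0, 0, 0], [100, 0, 0, 0, 0, 0, 0], [100, 0, 0, 0, 0, 0, 0], [100, 0, 0, 0, 0, 0, 0], [80, 0, 0, 0.3, 0, 0, 0], [60, 0, 0, 0.6, 0, 0, 0], [60, 0, 0, 0.8, 0, 0, 0], [60, 0, 0, 0.8, 0, 0, 0], [60, 0, 0, 0.8, 0, 0, 0], [60, 0, 0, 0.8, 0, 0, 0]],
  ],
)

```text
time_s: 9.5
tcp_pos: [0.5029, -0.2077, 0.1378]
ee_rot: [[0.998, -0.07, -0.004], [-0.07, -0.998, -0.0], [-0.004, 0.0, -1.0]]
wrist_force: [0.1, -0.0, -0.2]
gripper_width: 0.61
```

```bash
python3 st.py .46 .03 .19
python3 - <<'E'
from h import *
c=capture("scene");save(c,"s2.png");W=cloud(c)
for l in("cover","flap_lip"):
    for r in recognise(l,c)[:2]: print(l,round(r["score"],2),world(r["at"],c))
E
```

```text
9.5 [ 0.5029 -0.2077  0.1378] 0.6096121850825302 [ 0.1146 -0.0077 -0.2204] [ -5.3446  19.3299 -18.2851   0.0294 -52.5946  91.2892]
jaw yaw -4.037434586162084 z [-0.0037 -0.0001 -1.    ]
shift units [-1.7163  9.5067  2.0875]
cover 0.74 [ 0.5212 -0.21    0.0204]
cover 0.54 [ 0.3848 -0.0053  0.005 ]
flap_lip 0.94 [0.5154 0.1519 0.0991]
```

View pics/s2.png

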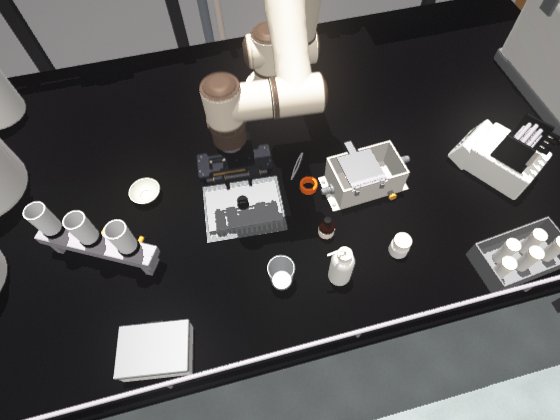

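Run:
```python
from h import *
for n in("top","scene"):
    c=capture(n);save(c,n+"3.png");W=cloud(c);z=W[...,2]
    m=(W[...,0]>.40)&(W[...,0]<.434)&(abs(W[...,1]-.15)<.03)&(z>.085);P=W[m];print("lip",len(P),P.mean(0),P.min(0),P.max(0),np.median(P[:,2]))
    m=((W[...,0]>.40)&(W[...,0]<.6)&(abs(W[...,1]-.16)<.15)&(z>.08)).astype(np.uint8)
    P=W[m>0];print(cv2.minAreaRect(P[:,:2].astype(np.float32)*1000))
    m=((abs(W[...,0]-.5)<.12)&(abs(W[...,1]+.208)<.13)&(z>.012)&(z<.03));P=W[m];print("cover z",np.median(P[:,2]),cv2.minAreaRect(P[:,:2].astype(np.float32)*1000))
c=capture("top")
```

```text
lip 129 [0.4211 0.149  0.0974] [0.409  0.1376 0.0937] [0.4331 0.1606 0.1009] 0.09740737272231792
((502.03350830078125, 157.7445831298828), (293.6692810058594, 179.82223510742188), 74.9219741821289)
cover z 0.02177022835243107 ((468.8863525390625, -205.22128295898438), (221.82716369628906, 76.40928649902344), 87.79178619384766)
lip 45 [0.4225 0.1488 0.0969] [0.4098 0.1378 0.0933] [0.4337 0.1612 0.1017] 0.09666414212905727
((498.7584533691406, 158.46774291992188), (177.4940185546875, 300.60015869140625), 2.8325560092926025)
cover z 0.0210428118929622 ((506.05352783203125, -206.96969604492188), (221.7972412109375, 146.4621124267578), 86.43865203857422)
```

Emit:
apply_moves(
  plan=[
    [[60, 0, 0.4, 0.5, 0, 0, 0.03], [60, -0.2, 0.9, 0.5, 0, 0, 0.03], [60, -0.25, 0.95, 0, 0, 0, 0.03], [60, -0.25, 0.95, 0, 0, 0, 0.02], [60, -0.25, 0.95, 0, 0, 0, 0.02], [60, -0.25, 0.95, 0, 0, 0, 0], [60, -0.25, 0.95, 0, 0, 0, 0], [60, -0.25, 0.95, 0, 0, 0, 0], [60, -0.25, 0.95, 0, 0, 0, 0], [60, -0.25, 0.95, 0, 0, 0, 0], [60, -0.25, 0.95, 0, 0, 0, 0], [60, -0.25, 0.95, 0, 0, 0, 0]],
  ],
)

```text
time_s: 10.8
tcp_pos: [0.4234, 0.0684, 0.1479]
ee_rot: [[0.998, 0.055, -0.035], [0.055, -0.998, -0.006], [-0.036, 0.004, -0.999]]
wrist_force: [0.2, 0.1, 0.8]
gripper_width: 0.604
```

```bash
python3 st.py .424 .15 .15
```

```text
10.8 [0.4234 0.0684 0.1479] 0.603969172802327 [0.1866 0.0587 0.7693] [ 30.5151   8.9109 -30.9845  -0.9111 -52.0292  63.2179]
jaw yaw 3.1647375109290703 z [-0.0352 -0.0062 -0.9994]
shift units [0.0248 3.2634 0.083 ]
```

View pics/top3.png

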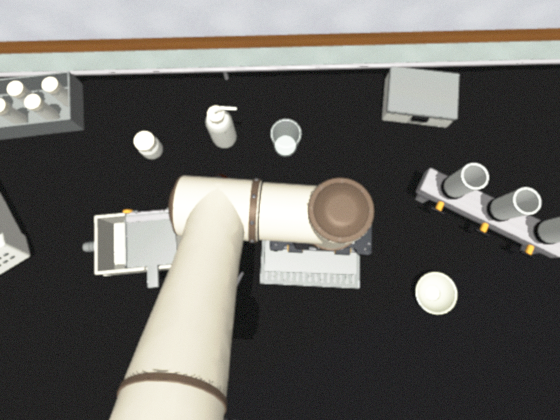

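Emit:
apply_moves(
  plan=[
    [[60, 0.0, 0.9, 0, 0.006, -0.02, 0], [60, 0, 0.9, 0, 0, -0.01, 0], [60, 0, 0.5, 0, 0, 0, 0], [60, 0, 0, 0, 0, 0, 0], [60, 0, 0, 0, 0, 0, 0]],
  ],
)

```text
time_s: 11.22
tcp_pos: [0.4191, 0.1307, 0.1435]
ee_rot: [[0.998, 0.062, -0.013], [0.062, -0.998, -0.006], [-0.013, 0.005, -1.0]]
wrist_force: [0.3, 0.6, -0.1]
gripper_width: 0.597
```

```bash
python3 st.py .4245 .149 .085
```

```text
11.2167 [0.4191 0.1307 0.1435] 0.5970118695547012 [ 0.267   0.6206 -0.1441] [ 38.5153   9.5965 -31.116   -0.2717 -50.081   55.2022]
jaw yaw 3.5435644148965806 z [-0.0131 -0.0058 -0.9999]
shift units [ 0.2175  0.7329 -2.3386]
```

Emit:
apply_moves(
  plan=[
    [[60, 0.22, 0.73, 0, 0.005, -0.012, 0], [60, 0, 0, -0.2, 0, 0, 0], [60, 0, 0, -0.4, 0, 0, 0], [60, 0, 0, 0, 0, 0, 0], [60, 0, 0, 0, 0, 0, 0]],
  ],
)

```text
time_s: 11.63
tcp_pos: [0.4229, 0.145, 0.1251]
ee_rot: [[0.998, 0.058, -0.008], [0.058, -0.998, -0.006], [-0.008, 0.005, -1.0]]
wrist_force: [-0.4, -0.7, -0.0]
gripper_width: 0.593
```

```bash
python3 st.py .4245 .149 .085
```

```text
11.6333 [0.4229 0.145  0.1251] 0.5933630895134447 [-0.4099 -0.7472 -0.0143] [ 39.8498  11.6816 -31.7869  -0.0436 -47.0748  53.5246]
jaw yaw 3.3457024408390335 z [-0.0076 -0.0056 -1.    ]
shift units [ 0.0647  0.159  -1.6033]
```

Emit:
apply_moves(
  plan=[
    [[60, 0.06, 0.16, -0.5, 0.005, -0.007, 0], [60, 0, 0, -0.5, 0, 0, 0], [60, 0, 0, -0.4, 0, 0, 0], [60, 0, 0, -0.1, 0, 0, 0], [60, 0, 0, 0, 0, 0, 0]],
  ],
)

```text
time_s: 12.05
tcp_pos: [0.4246, 0.1455, 0.0872]
ee_rot: [[0.999, 0.054, -0.001], [0.054, -0.999, -0.001], [-0.001, 0.001, -1.0]]
wrist_force: [0.5, -0.7, -0.3]
gripper_width: 0.6
```

```bash
python3 st.py .4245 .149 .085
```

```text
12.05 [0.4246 0.1455 0.0872] 0.6001389197128653 [ 0.5101 -0.7175 -0.3216] [ 39.784   14.9593 -34.5443   0.0278 -40.5774  53.2693]
jaw yaw 3.074401973323532 z [-0.0009 -0.0011 -1.    ]
shift units [-0.0035  0.1407 -0.0875]
```

Emit:
apply_moves(
  plan=[
    [[60, 0, 0.14, -0.08, 0, 0, 0.007], [0, 0, 0, 0, 0, 0, 0], [0, 0, 0, 0, 0, 0, 0], [0, 0, 0, 0, 0, 0, 0], [0, 0, 0, 0, 0, 0, 0], [0, 0, 0, 0, 0, 0, 0], [0, 0, 0, 0, 0, 0, 0], [0, 0, 0, 0, 0, 0, 0]],
  ],
)

```text
time_s: 12.72
tcp_pos: [0.426, 0.1493, 0.0878]
ee_rot: [[0.998, 0.061, 0.003], [0.061, -0.998, 0.001], [0.003, -0.001, -1.0]]
wrist_force: [-0.3, -1.0, -0.2]
gripper_width: 0.273
```

```bash
python3 st.py .4245 .149 .085
```

```text
12.7167 [0.426  0.1493 0.0878] 0.27288888468885864 [-0.3261 -0.9521 -0.2023] [ 40.0908  15.0126 -34.3635   0.0887 -40.4562  53.3558]
jaw yaw 3.5140511501968987 z [ 0.0029  0.0011 -1.    ]
shift units [-0.0584 -0.012  -0.1109]
```

```bash
cat > arc.py <<'E'
from h import *
import sys
s=sense();p=np.array(s["tcp_pos"]);R=np.array(s["ee_rot"])
bx=np.array([.998,.061]);p0=np.array([.426,.1493,.0865]);r=.1505
def pt(th): return np.array([*(p0[:2]+bx*r*(1-np.cos(th))),p0[2]+r*np.sin(th)])
H=np.array([*(p0[:2]+bx*r),p0[2]]);d=p-H;a=-d[:2]@bx
th=np.arctan2(d[2],a);print("t",s["time_s"],"p",p,"th",th,"rad",np.hypot(a,d[2]),"lat",d[:2]@np.array([-.061,.998]),"F",np.array(s["wrist_force"]),"w",s["gripper_width"],"z",R[:,2])
q=p
for k in range(12):
    th+=.1;n=pt(th);print(round(th,2),np.round((n-q)/.025,2));q=n
E
python3 arc.py
```

```text
t 12.7167 p [0.426  0.1493 0.0878] th 0.008461737019567227 rad 0.15050492864069037 lat 2.188639042020174e-06 F [-0.3261 -0.9521 -0.2023] w 0.27288888468885864 z [ 0.0029  0.0011 -1.    ]
0.11 [0.04 0.   0.6 ]
0.21 [0.09 0.01 0.59]
0.31 [0.15 0.01 0.58]
0.41 [0.21 0.01 0.56]
0.51 [0.27 0.02 0.54]
0.61 [0.32 0.02 0.51]
0.71 [0.37 0.02 0.48]
0.81 [0.41 0.03 0.44]
0.91 [0.45 0.03 0.39]
1.01 [0.49 0.03 0.35]
1.11 [0.52 0.03 0.29]
1.21 [0.55 0.03 0.24]
```

Emit:
apply_moves(
  plan=[
    [[0, 0.02, 0, 0.3, 0, 0, 0], [0, 0.04, 0, 0.4, 0, 0, 0], [0, 0.07, 0, 0.5, 0, 0, 0], [0, 0.13, 0.01, 0.5, 0, 0, 0]],
  ],
)

```text
time_s: 13.05
tcp_pos: [0.4313, 0.1497, 0.1302]
ee_rot: [[0.998, 0.062, -0.001], [0.062, -0.998, -0.0], [-0.001, 0.0, -1.0]]
wrist_force: [2.2, -0.7, -3.4]
gripper_width: 0.269
```

```bash
python3 arc.py
```

```text
t 13.05 p [0.4313 0.1497 0.1302] th 0.29236364860128605 rad 0.15160526978208136 lat 6.580859395780865e-05 F [ 2.2239 -0.7357 -3.4275] w 0.2687421760379232 z [-0.0012 -0.0003 -1.    ]
0.39 [0.25 0.01 0.55]
0.49 [0.26 0.02 0.54]
0.59 [0.31 0.02 0.52]
0.69 [0.36 0.02 0.48]
0.79 [0.41 0.02 0.44]
0.89 [0.45 0.03 0.4 ]
0.99 [0.49 0.03 0.35]
1.09 [0.52 0.03 0.3 ]
1.19 [0.55 0.03 0.25]
1.29 [0.57 0.03 0.19]
1.39 [0.58 0.04 0.14]
1.49 [0.6  0.04 0.08]
```

Tracks well, low forces. Continue.

Emit:
apply_moves(
  plan=[
    [[0, 0.23, 0.01, 0.5, 0, 0, 0], [0, 0.26, 0.02, 0.52, 0, 0, 0], [0, 0.31, 0.02, 0.5, 0, 0, 0], [0, 0.36, 0.02, 0.48, 0, 0, 0]],
  ],
)

```text
time_s: 13.38
tcp_pos: [0.4574, 0.1515, 0.1825]
ee_rot: [[0.998, 0.061, -0.008], [0.061, -0.998, 0.001], [-0.007, -0.001, -1.0]]
wrist_force: [3.5, 1.2, -6.5]
gripper_width: 0.265
```

```bash
python3 arc.py
```

```text
t 13.3833 p [0.4574 0.1515 0.1825] th 0.6787148447245043 rad 0.15286003612069893 lat 0.0002416329262316826 F [ 3.5022  1.2134 -6.4754] w 0.2646212148304833 z [-0.0075  0.0007 -1.    ]
0.78 [0.48 0.02 0.39]
0.88 [0.44 0.03 0.41]
0.98 [0.48 0.03 0.36]
1.08 [0.51 0.03 0.31]
1.18 [0.54 0.03 0.26]
1.28 [0.57 0.03 0.2 ]
1.38 [0.58 0.04 0.14]
1.48 [0.59 0.04 0.09]
1.58 [0.6  0.04 0.03]
1.68 [ 0.6   0.04 -0.03]
1.78 [ 0.59  0.04 -0.09]
1.88 [ 0.58  0.04 -0.15]
```

Emit:
apply_moves(
  plan=[
    [[0, 0.46, 0.02, 0.4, 0, -0.006, 0], [0, 0.46, 0.03, 0.4, 0, 0, 0], [0, 0.5, 0.03, 0.35, 0, 0, 0], [0, 0.53, 0.03, 0.3, 0, 0, 0]],
  ],
)

```text
time_s: 13.72
tcp_pos: [0.5016, 0.1545, 0.2205]
ee_rot: [[0.998, 0.06, -0.014], [0.06, -0.998, 0.003], [-0.013, -0.003, -1.0]]
wrist_force: [-1.3, 2.0, -2.9]
gripper_width: 0.266
```

```bash
python3 arc.py
```

```text
t 13.7167 p [0.5016 0.1545 0.2205] th 1.062154673210634 rad 0.15338950662603187 lat 0.0005360781819594006 F [-1.3288  2.0485 -2.9141] w 0.2663177696259685 z [-0.0135  0.0025 -0.9999]
1.16 [0.6  0.01 0.17]
1.26 [0.56 0.03 0.21]
1.36 [0.58 0.04 0.15]
1.46 [0.59 0.04 0.1 ]
1.56 [0.6  0.04 0.04]
1.66 [ 0.6   0.04 -0.02]
1.76 [ 0.59  0.04 -0.08]
1.86 [ 0.58  0.04 -0.14]
1.96 [ 0.57  0.03 -0.2 ]
2.06 [ 0.54  0.03 -0.26]
2.16 [ 0.51  0.03 -0.31]
2.26 [ 0.48  0.03 -0.36]
```

Emit:
apply_moves(
  plan=[
    [[0, 0.57, 0.02, 0.2, 0, -0.01, 0], [0, 0.57, 0.03, 0.2, 0, 0, 0], [0, 0.58, 0.03, 0.15, 0, 0, 0], [0, 0.59, 0.03, 0.1, 0, 0, 0]],
  ],
)

```text
time_s: 14.05
tcp_pos: [0.5554, 0.1582, 0.2386]
ee_rot: [[0.998, 0.06, -0.016], [0.06, -0.998, 0.005], [-0.016, -0.005, -1.0]]
wrist_force: [-1.4, 2.5, -1.5]
gripper_width: 0.27
```

```bash
python3 arc.py
```

```text
t 14.05 p [0.5554 0.1582 0.2386] th 1.4348627426887164 rad 0.15350918970480573 lat 0.0009490690098933362 F [-1.4083  2.5495 -1.5005] w 0.2703790981410415 z [-0.0161  0.0045 -0.9999]
1.53 [ 0.62 -0.   -0.07]
1.63 [ 0.6   0.04 -0.01]
1.73 [ 0.6   0.04 -0.07]
1.83 [ 0.59  0.04 -0.13]
1.93 [ 0.57  0.03 -0.19]
2.03 [ 0.55  0.03 -0.24]
2.13 [ 0.52  0.03 -0.3 ]
2.23 [ 0.49  0.03 -0.35]
2.33 [ 0.45  0.03 -0.39]
2.43 [ 0.41  0.03 -0.44]
2.53 [ 0.37  0.02 -0.48]
2.63 [ 0.32  0.02 -0.51]
```

Emit:
apply_moves(
  plan=[
    [[0, 0.6, 0, 0, 0, -0.01, 0], [0, 0.6, 0.03, 0, 0, 0, 0], [0, 0.6, 0.03, -0.06, 0, 0, 0], [0, 0.5, 0.03, -0.1, 0, 0, 0]],
  ],
)

```text
time_s: 14.38
tcp_pos: [0.6109, 0.162, 0.2362]
ee_rot: [[0.998, 0.06, -0.016], [0.06, -0.998, 0.006], [-0.015, -0.007, -1.0]]
wrist_force: [-1.4, 1.2, 0.6]
gripper_width: 0.268
```

```bash
python3 arc.py|head -3
```

```text
t 14.3833 p [0.6109 0.162  0.2362] th 1.7994109750478344 rad 0.153648640798782 lat 0.0013787661096630356 F [-1.3947  1.2476  0.5874] w 0.2679383263046201 z [-0.0157  0.0065 -0.9999]
1.9 [ 0.55 -0.02 -0.29]
2.0 [ 0.56  0.03 -0.22]
```

Emit:
apply_moves(
  plan=[
    [[0, 0.3, 0, -0.1, 0, -0.01, 0], [0, 0.1, 0, -0.05, 0, 0, 0], [60, 0, 0, 0, 0, 0, 0], [60, 0, 0, 0, 0, 0, 0], [60, 0, 0, 0, 0, 0, 0], [60, 0, 0, 0, 0, 0, 0], [60, 0, 0, 0.3, 0, 0, 0], [60, 0, 0, 0.7, 0, 0, 0], [60, 0, 0, 0.8, 0, 0, 0], [60, 0, 0, 0.5, 0, 0, 0], [60, 0, 0, 0, 0, 0, 0]],
  ],
)

```text
time_s: 15.3
tcp_pos: [0.619, 0.1607, 0.2944]
ee_rot: [[0.998, 0.06, -0.007], [0.06, -0.998, 0.005], [-0.007, -0.005, -1.0]]
wrist_force: [-0.2, -0.0, 0.7]
gripper_width: 0.598
```

```bash
python3 st.py .5148 .155 .15
python3 - <<'E'
from h import *
c=capture("scene");save(c,"s4.png")
E
```

```text
15.3 [0.619  0.1607 0.2944] 0.5980044765981888 [-0.1577 -0.0209  0.7229] [ 28.8152  21.7616   9.2699  -0.4413 -77.7318  64.7217]
jaw yaw 3.44127403750572 z [-0.007   0.0047 -1.    ]
shift units [-4.1684 -0.2281 -5.7742]
```

View pics/s4.png

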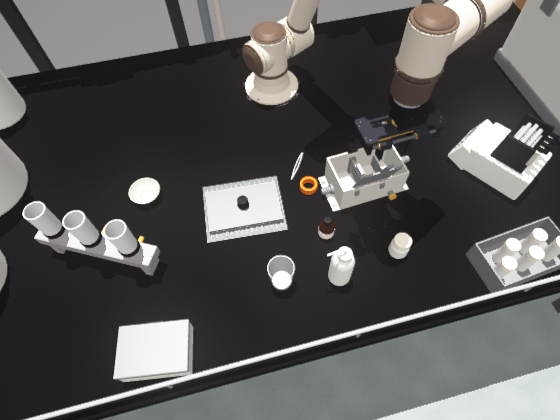

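Emit:
apply_moves(
  plan=[
    [[60, -0.5, 0, 0, 0, 0, 0], [60, -0.8, -0.05, 0, 0, -0.005, 0], [60, -0.8, -0.05, 0, 0, 0, 0], [60, -0.8, -0.05, 0, 0, 0, 0], [60, -0.6, -0.05, 0, 0, 0, 0], [60, -0.2, 0, 0, 0, 0, 0], [60, 0, 0, 0, 0, 0, 0]],
  ],
)

```text
time_s: 15.93
tcp_pos: [0.5193, 0.1537, 0.2866]
ee_rot: [[0.998, 0.058, -0.012], [0.058, -0.998, 0.002], [-0.012, -0.003, -1.0]]
wrist_force: [-0.2, 0.5, -0.8]
gripper_width: 0.598
```

```bash
python3 st.py .5147 .155 .15
python3 - <<'E'
from h import *
for n in("scene","top"):
    c=capture(n);save(c,n+"5.png");W=cloud(c);np.savez("pics/%s5.npz"%n,W=W)
    for l in("filter_plate","flap"):
        for r in recognise(l,c)[:2]: print(n,l,round(r["score"],2),world(r["at"],c))
    I=c["pixels"];
    if n=="scene": cv2.imwrite("pics/s5z.png",cv2.resize(I[120:230,290:440,::-1],None,fx=5,fy=5))
E
```

```text
15.9333 [0.5193 0.1537 0.2866] 0.5981983500645166 [-0.2487  0.4975 -0.8099] [ 33.3657  12.161   -5.2724  -0.5152 -73.0855  60.1027]
jaw yaw 3.3153305750975974 z [-0.0123  0.0022 -0.9999]
shift units [-0.1856  0.0503 -5.4658]
scene filter_plate 0.61 [0.5053 0.156  0.0596]
scene filter_plate 0.55 [0.8035 0.0005 0.1073]
scene flap 0.57 [0.6125 0.1543 0.1802]
top filter_plate 0.57 [0.5044 0.1529 0.0418]
top filter_plate 0.45 [0.5104 0.15   0.0365]
top flap 0.96 [0.6063 0.1513 0.2036]
```

View pics/s5z.png

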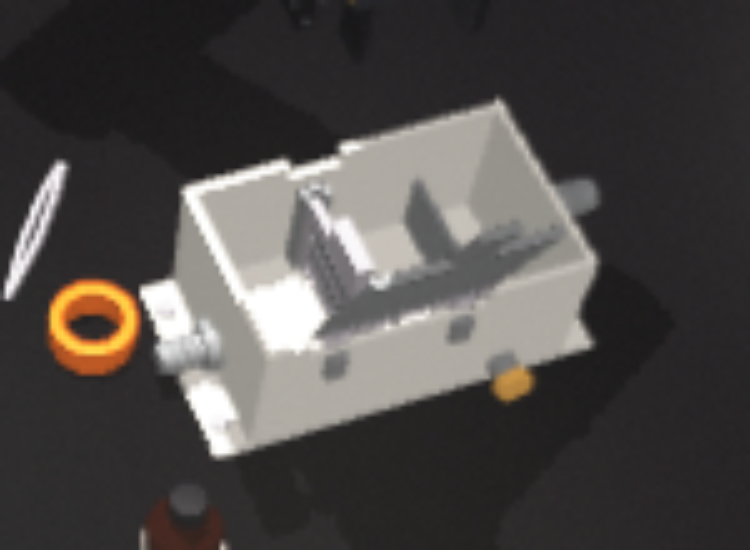

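View pics/top5.png

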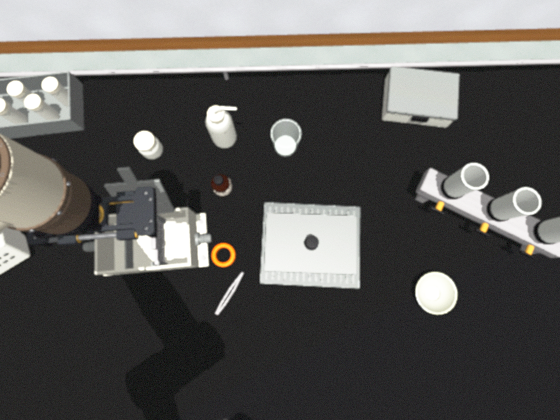

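Run:
```python
from h import *
W=np.load("pics/scene5.npz")["W"];z=W[...,2]
m=(abs(W[...,0]-.515)<.045)&(abs(W[...,1]-.155)<.03)&(z>.068)&(z<.1)
P=W[m];print(len(P),P.mean(0),P.min(0),P.max(0))
for q in P[::3]: print(q)
```

```text
86 [0.5172 0.1531 0.0838] [0.4754 0.1479 0.0694] [0.5368 0.1628 0.0926]
[0.4754 0.1525 0.073 ]
[0.4975 0.1583 0.0889]
[0.4997 0.1511 0.0892]
[0.5039 0.1587 0.0919]
[0.5011 0.1511 0.0861]
[0.5069 0.1577 0.0911]
[0.5061 0.1523 0.0871]
[0.5106 0.1597 0.0902]
[0.507  0.1492 0.0843]
[0.5139 0.1552 0.0911]
[0.5098 0.1484 0.0832]
[0.5158 0.1548 0.0888]
[0.505  0.1486 0.0718]
[0.5194 0.1502 0.09  ]
[0.5206 0.1594 0.0885]
[0.5213 0.1499 0.0878]
[0.5243 0.1581 0.0887]
[0.5175 0.1496 0.0779]
[0.5289 0.1528 0.0916]
[0.5195 0.1492 0.0754]
[0.5325 0.1514 0.092 ]
[0.5303 0.1628 0.085 ]
[0.5298 0.1506 0.0837]
[0.5335 0.1583 0.0859]
[0.5335 0.1492 0.084 ]
[0.5344 0.1586 0.0819]
[0.5368 0.1513 0.0826]
[0.5346 0.1502 0.0749]
[0.5346 0.151  0.0695]
```

Emit:
apply_moves(
  plan=[
    [[50, -0.15, 0.05, -0.5, 0, -0.01, 0], [50, 0, 0, -0.8, 0, 0, 0], [50, 0, 0, -0.9, 0, 0, 0], [50, 0, 0, -0.9, 0, 0, 0], [50, 0, 0, -0.9, 0, 0, 0], [50, 0, 0, -0.8, 0, 0, 0], [50, 0, 0, -0.4, 0, 0, 0], [50, 0, 0, 0, 0, 0, 0]],
  ],
)

```text
time_s: 16.9
tcp_pos: [0.5226, 0.1559, 0.1509]
ee_rot: [[0.999, 0.054, 0.003], [0.054, -0.999, 0.003], [0.003, -0.003, -1.0]]
wrist_force: [-0.2, 0.7, 0.3]
gripper_width: 0.502
```

```bash
python3 st.py .515 .155 .069
```

```text
16.9 [0.5226 0.1559 0.1509] 0.5016655636322319 [-0.2204  0.7092  0.3144] [ 33.6125  18.411  -17.4472  -0.0681 -53.8792  59.5013]
jaw yaw 3.0740098627146213 z [ 0.0033  0.0033 -1.    ]
shift units [-0.3052 -0.0344 -3.2756]
```

Emit:
apply_moves(
  plan=[
    [[50, -0.3, -0.03, -0.5, -0.003, 0, 0.008], [50, 0, 0, -0.6, 0, 0, 0], [50, 0, 0, -0.6, 0, 0, 0], [50, 0, 0, -0.4, 0, 0, 0], [50, 0, 0, -0.2, 0, 0, 0], [50, 0, 0, 0, 0, 0, 0]],
  ],
)

```text
time_s: 17.4
tcp_pos: [0.5201, 0.1564, 0.0934]
ee_rot: [[0.998, 0.062, 0.009], [0.062, -0.998, 0.001], [0.009, -0.001, -1.0]]
wrist_force: [0.2, 0.3, 0.2]
gripper_width: 0.499
```

```bash
python3 st.py .515 .155 .069
```

```text
17.4 [0.5201 0.1564 0.0934] 0.4993754182390015 [0.2121 0.2901 0.194 ] [ 33.9779  22.0641 -21.9132   0.299  -45.5671  59.3487]
jaw yaw 3.5353231348952177 z [ 0.0087  0.0014 -1.    ]
shift units [-0.2021 -0.0579 -0.9757]
```

Emit:
apply_moves(
  plan=[
    [[50, -0.2, -0.05, -0.5, 0, 0.008, 0], [50, 0, 0, -0.45, 0, 0, 0], [50, 0, 0, -0.1, 0, 0, 0], [50, 0, 0, 0, 0, 0, 0]],
  ],
)

```text
time_s: 17.73
tcp_pos: [0.5168, 0.1562, 0.0676]
ee_rot: [[0.998, 0.062, 0.004], [0.062, -0.998, 0.004], [0.005, -0.004, -1.0]]
wrist_force: [0.5, -0.4, -0.4]
gripper_width: 0.5
```

```bash
python3 st.py .515 .155 .069
```

```text
17.7333 [0.5168 0.1562 0.0676] 0.5003497861913899 [ 0.534  -0.4266 -0.3698] [ 33.9999  23.9183 -23.5418  -0.0761 -42.2091  59.5945]
jaw yaw 3.5386496047412703 z [ 0.0043  0.004  -1.    ]
shift units [-0.0723 -0.0463  0.0559]
```

Emit:
apply_moves(
  plan=[
    [[0, -0.05, -0.04, 0.04, -0.004, 0.004, 0], [0, 0, 0, 0, 0, 0, 0], [0, 0, 0, 0, 0, 0, 0], [0, 0, 0, 0, 0, 0, 0], [0, 0, 0, 0, 0, 0, 0], [0, 0, 0, 0, 0, 0, 0], [0, 0, 0, 0, 0, 0, 0], [0, 0, 0, 0, 0, 0, 0], [0, 0, 0, 0, 0, 0, 0]],
  ],
)

```text
time_s: 18.48
tcp_pos: [0.5165, 0.1557, 0.071]
ee_rot: [[0.998, 0.062, 0.003], [0.062, -0.998, 0.002], [0.004, -0.002, -1.0]]
wrist_force: [-0.4, -0.9, -1.0]
gripper_width: 0.134
```

```bash
python3 st.py .515 .155 .069
```

```text
18.4833 [0.5165 0.1557 0.071 ] 0.1342159192057741 [-0.3536 -0.8758 -1.0123] [ 34.022   23.6382 -23.3938   0.026  -42.7445  59.5068]
jaw yaw 3.5480159021067172 z [ 0.0034  0.0019 -1.    ]
shift units [-0.0593 -0.0298 -0.0819]
```

Emit:
apply_moves(
  plan=[
    [[0, 0, 0, 0.2, 0, 0, 0], [0, 0, 0, 0.35, 0, 0, 0], [0, 0, 0, 0.4, 0, 0, 0], [0, 0, 0, 0.4, 0, 0, 0], [0, 0, 0, 0.4, 0, 0, 0]],
  ],
)

```text
time_s: 18.9
tcp_pos: [0.515, 0.1548, 0.1154]
ee_rot: [[0.998, 0.061, -0.001], [0.061, -0.998, -0.001], [-0.001, 0.001, -1.0]]
wrist_force: [0.4, -0.2, -0.9]
gripper_width: 0.135
```

```bash
python3 st.py .5165 .1557 .255
```

```text
18.9 [0.515  0.1548 0.1154] 0.13548870763542903 [ 0.4357 -0.1871 -0.9287] [ 34.0174  20.2568 -20.7314  -0.0112 -49.1042  59.5081]
jaw yaw 3.5181767993839848 z [-0.0014 -0.0008 -1.    ]
shift units [0.0609 0.0342 5.5834]
```

Emit:
apply_moves(
  plan=[
    [[0, 0.05, 0.03, 0.4, 0, 0, 0], [0, 0, 0, 0.45, 0, 0, 0], [0, 0, 0, 0.45, 0, 0, 0], [0, 0.02, 0, 0.45, 0, 0, 0], [0, 0.02, 0, 0.45, 0, 0, 0], [0, 0.02, 0, 0.45, 0, 0, 0], [0, 0.02, 0, 0.45, 0, 0, 0]],
  ],
)

```text
time_s: 19.48
tcp_pos: [0.5168, 0.1549, 0.2012]
ee_rot: [[0.998, 0.061, -0.001], [0.061, -0.998, 0.0], [-0.001, -0.0, -1.0]]
wrist_force: [0.1, 0.1, -1.6]
gripper_width: 0.136
```

```bash
python3 st.py .5155 .1555 .255
```

```text
19.4833 [0.5168 0.1549 0.2012] 0.13578305240086377 [ 0.0504  0.0664 -1.6425] [ 33.8837  15.1511 -14.0981  -0.0587 -60.7863  59.6381]
jaw yaw 3.493177841612769 z [-0.001   0.0004 -1.    ]
shift units [-0.0525  0.0239  2.1535]
```

Emit:
apply_moves(
  plan=[
    [[0, -0.03, 0.02, 0.45, 0, 0, 0], [0, 0, 0, 0.45, 0, 0, 0], [0, 0, 0, 0.45, 0, 0, 0], [0, 0, 0, 0.3, 0, 0, 0], [0, 0, 0, 0.15, 0, 0, 0], [0, 0, 0, 0, 0, 0, 0], [0, 0, 0, 0, 0, 0, 0], [0, 0, 0, 0, 0, 0, 0]],
  ],
)

```text
time_s: 20.15
tcp_pos: [0.5151, 0.155, 0.2544]
ee_rot: [[0.998, 0.061, 0.004], [0.061, -0.998, 0.005], [0.004, -0.004, -1.0]]
wrist_force: [-0.3, 0.5, -1.6]
gripper_width: 0.135
```

```bash
python3 st.py .5155 .1555 .255;  python3 - <<'E'
from h import *
for n in("scene","top"):
    c=capture(n);save(c,n+"6.png");W=cloud(c);np.savez("pics/%s6.npz"%n,W=W);z=W[...,2]
    for l in("filter_plate","flap","cover"):
        for r in recognise(l,c)[:1]: print(n,l,round(r["score"],2),world(r["at"],c))
    I=c["pixels"]
    if n=="scene":
        cv2.imwrite("pics/s6z.png",cv2.resize(I[90:230,290:460,::-1],None,fx=4.5,fy=4.5))
        m=(abs(W[...,0]-.5)<.07)&(abs(W[...,1]-.1555)<.012)&(z>.13)&(z<.30);P=W[m];print(len(P),P.min(0),P.max(0),np.percentile(P[:,2],[1,5,50]))
    m=((abs(W[...,0]-.5)<.12)&(abs(W[...,1]+.208)<.13)&(z>.012)&(z<.03));P=W[m];print("cover z",np.percentile(P[:,2],[5,50,95]))
E
```

```text
20.15 [0.5151 0.155  0.2544] 0.13473708441321794 [-0.3314  0.5305 -1.6242] [ 33.9749  12.4244  -9.7429  -0.0998 -67.5072  59.5349]
jaw yaw 3.472373645796929 z [ 0.0038  0.0045 -1.    ]
shift units [0.0169 0.0208 0.0238]
scene filter_plate 0.71 [0.5338 0.1592 0.2218]
scene flap 0.59 [0.6118 0.1545 0.1767]
scene cover 0.95 [ 0.5164 -0.2101  0.021 ]
425 [0.4588 0.1441 0.1858] [0.5677 0.1675 0.2983] [0.1876 0.193  0.2229]
cover z [0.0171 0.0211 0.0245]
top filter_plate 0.63 [0.4835 0.154  0.2074]
top flap 0.65 [0.6042 0.1587 0.1912]
top cover 0.74 [ 0.5041 -0.2105  0.0221]
cover z [0.0189 0.0218 0.0246]
```

View pics/s6z.png

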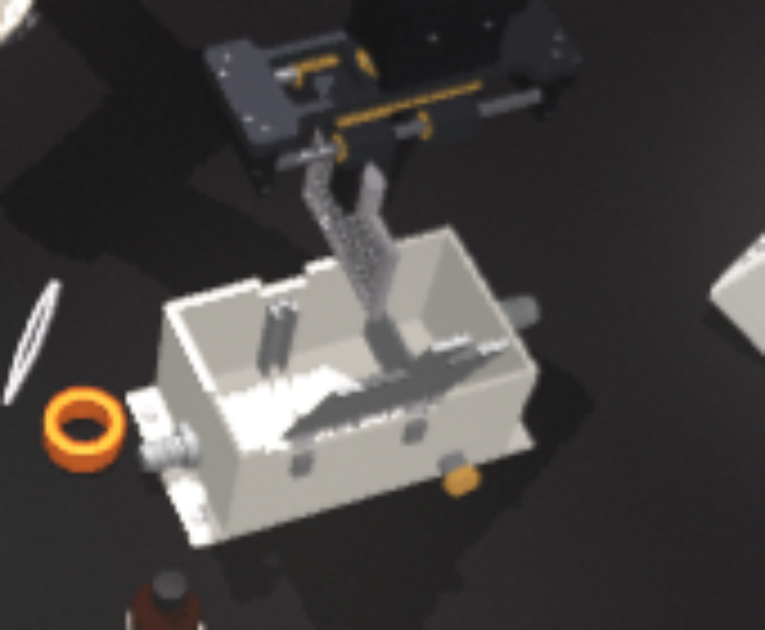

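Emit:
apply_moves(
  plan=[
    [[0, 0, 0, 0, 0, 0, 0], [0, 0, 0, 0, 0, 0, 0], [0, 0, 0, 0, 0, 0, 0], [0, 0, 0, 0, 0, 0, 0]],
  ],
)

```text
time_s: 20.88
tcp_pos: [0.5153, 0.1551, 0.2542]
ee_rot: [[0.998, 0.061, 0.004], [0.061, -0.998, 0.004], [0.004, -0.004, -1.0]]
wrist_force: [0.7, -0.3, -1.1]
gripper_width: 0.138
```

```bash
python3 st.py
python3 - <<'E'
from h import *
print(np.array(sense()["joint_velocities"]))
c=capture("top");print(sense()["tcp_pos"],np.array(sense()["joint_velocities"]))
print(finish_job())
E
```

```text
20.8833 [0.5153 0.1551 0.2542] 0.13812561464982262 [ 0.7167 -0.3413 -1.1117] [ 33.9743  12.4641  -9.7206  -0.0863 -67.5073  59.5337]
jaw yaw 3.475653767894694 z [ 0.0037  0.0042 -1.    ]
[ 0.031  -0.0555  0.02    0.0719  0.0791 -0.0977]
[0.5153 0.155  0.2542] [-0.0705 -0.0607 -0.0695  0.0645 -0.1351 -0.069 ]
the job is handed in; nothing more can be done
None
```

The job is handed in at about 21 s, with the plate held up over the box. I lifted the cover off by its knob and set it down on the mat. I then swung the flap over by its lip to about 1.85 rad and let go, and drew the filter plate straight up by its handle.

Last checks before handing in:
- **Cover:** flat on the mat, top face at about 0.021 m (0.022 expected), within about 1 cm of the mat's centre, and released.
- **Flap:** stood open by itself in the pictures taken after I let go. I did not measure its resting angle.
- **Plate:** still gripped, with the jaws reading about 12 mm on the 12 mm handle. The tool is vertical to within 0.01 rad and still. The bottom edge is about 0.188 to 0.190 m high, roughly 88 to 90 mm above the rim, over its bay and clear of the box.
- **Bystanders:** none looked moved in the pictures, and no contact forces showed. I did not measure their positions again at the end.

One reading disagreed slightly: the wrist force under the plate was 1.1 to 1.6 N, against about 2.2 N expected from its weight. That is within the sensor's roughly 1 N noise, and the jaw opening and the picture both confirm the plate is held.

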